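# Start the tester's table drive from the control box

## Robot

A 6-joint arm with a two-finger parallel gripper is mounted at the origin on a cart in front of the work surface, level with it; the furniture and walls round the work are solid. World frame = base frame: x ahead of the robot, y to its left, z up, the work surface at z = 0. Lengths are in mm, angles in rad, forces in N, time in s.
With the tool pointing down it reaches from about 300 to 775 mm from the base axis. Payload 14.6 kg.
Tool frame: the origin (TCP) lies on the centre line of the jaws, within the pads' length; the fingertips stand 19 mm ahead of it and the grasp point (between the pads) is the TCP (bot.tip_reach is the distance from the TCP to the fingertips, in mm); y points along the fingers, x is the direction in which the jaws open and shut, and the axes are right-handed (so a half turn about y gives the same grasp; the last joint's range is limited). The gripper opens to 85 mm and grips with 20 to 120 N. Pads are 22 mm wide; open, the fingers measure 114 mm over their backs; the gripper's body (76 mm by 85 mm) begins 54 mm behind the grasp point. The pads swing forward as they close: fully open they stand 13 mm farther back than shut.
Start: joints at [-1.354, 0.3, 1.521, -0, 1.321, -0.067], TCP at [153.996, -527.991, 250.281] pointing down, gripper open.
Joint ranges: [-3.03, 3.03], [-0.79, 2.21], [0.23, 2.52], [-1.04, 4.18], [0, 3.07], [-2.55, 2.55]. Speed limits (rad/s): [2.22, 2.22, 2.57, 3.14, 3.14, 3.14].

## Interface

Orientations are given as a unit quaternion [w, x, y, z].
In Python, from rig import bot gives the robot as it stands. Calls block until the motion is done:
- bot.move_to(position, orientation): joint-space move of the TCP to a pose.
- bot.servo_line(position, attitude=None, speed=150, until_force=None): straight line of the TCP; attitude=None keeps the orientation; speed is the mean speed in mm/s. With until_force (N) it stops when the force on the tool has changed by that much, and returns True; else False.
- bot.move_joints(angles): joint-space move.
- bot.move_gripper(opening, grip_force=None): finger opening in mm; grip_force is the grip in N (None keeps the last); returns when the fingers have stopped.
- bot.dwell(seconds).
- bot.ik(position, orientation): joint angles nearest the present ones, or None.
- bot.read_state(): the state.
- bot.read_camera(name): name is "scene" or "top"; returns a dict with "image" (384x512x3 uint8, blue, green, red), "depth" (384x512 float32, mm along the optical axis (not along the pixel's ray), 0 where there is no reading), "fovy" (degrees; the focal length in pixels is half the picture's height over the tangent of half this angle, whatever the lens; pixels are square), "cx", "cy" (the principal point, pixels), "eye" and "attitude" of the camera in the world. Camera axes: x right, y down, z forward; pixel columns grow to the right and rows downward; lengths in mm; the calibration is good to about 2 mm. A picture is of the moment at which its call begins.
A pose or a line that the arm cannot do raises bot.MotionError and nothing moves.
- bot.finish_job(): hands the job in, once; it reports no verdict.
The state is a dict: "clock": time; "joint_positions": joint angles; "qvel": joint speeds; "effort": joint torques, N m; "ee_pos": TCP position; "tool_rot": TCP orientation; "ft_force": force on the tool from outside, world axes, zero at the start; "moment": the same for the moment, N m; "grip_width": finger opening in mm.
Only numpy, scipy, OpenCV 4.12 (cv2) and the standard library are available. Lean on these libraries where they do the work, as an engineer would, in place of code of your own. Each camera call takes 0.05 s, during which the arm holds its last target.

## Task

Start the drive from the control box on the bench with your fingertips, in this order: push the grey rocker switch fully over to the side with the white bar, push the blue button fully in until it stays, then press the green button fully down and keep it down - the program finishes while still holding the green button. Leave the red stop button alone, and do not press the blue or the green one before its turn. Nothing is to be picked up, and everything standing about the box stays where it is.

Things in the scene. Friction and masses are not known exactly. Their poses are not given: they have to be found in the camera images.
- control_box: grey control box with a flat aluminium top, 172x172 mm, 45 mm high, fixed to the bench; origin at the centre of its underside, x, y along its sides, z up. Its top carries four controls at the corners of an 80 mm square, in any arrangement: a grey paddle rocker, a blue, a green and a red push button
- rocker (a joint): the rocker switch, rad: 0 = off, 0.35 = fully on. A shallow V-shaped grey paddle 64 mm long, 30 mm wide, lying along the box's x axis, hinged in its middle. The half towards the box's +x carries a white bar across its end: it slopes up when off, and is pushed down to lie level when on. It moves at about 2 N pressed 20 mm from its middle, and stays where it is left
- rocker_press (a point): point on the upper face of the rocker's white-barred half, 20 mm from the middle of the paddle; moves with it. Off it lies 65 mm above the bench, on 58 mm
- blue (a joint): travel of the blue button, m: 0 = out, 0.007 = fully in. It moves at about 4 N and stays in (it has no return spring)
- blue_top (a point): centre of the top face of the blue button, a cap 34 mm across in a steel-coloured collar 44 mm across; 63 mm above the bench when out
- green (a joint): travel of the green button, m: 0 = out, 0.007 = fully in. Spring return: 1.5 N to start, 6 N fully in
- green_top (a point): centre of the top face of the green button, 34 mm across in a steel-coloured collar 44 mm across; 63 mm above the bench when out
- green_base: the green button's collar with the button in it, fixed on the box; origin at the centre of its underside, on the box's top face
- red (a joint): travel of the red stop button, m: 0 = out, 0.007 = fully in; same spring as the green one
- red_top (a point): centre of the top face of the red stop button, 38 mm across in a yellow collar; 63 mm above the bench when out
- test_block2: round steel reference block, 50 mm across, 16 mm high, beside the control box; bystander, loose; origin at the centre of its underside
- bolt: steel bolt standing on its head, 24x27x70 mm, beside the control box; bystander, loose; origin at the centre of its underside
- sample_vial: white vial with blue cap, 27 mm across, 52 mm high; bystander, loose; origin at the centre of its underside
- oil_bottle: cream oil dropper bottle with red nozzle, 41 mm across, 130 mm high; bystander, loose; origin at the centre of its underside
- test_block_square: square steel reference block, 60x60x12 mm; bystander, loose; origin at the centre of its underside

How it is judged:
By the outcome, as a careful person would: the job done as asked, in the order asked, and still so for the second after the job is handed in, while the arm keeps its last pose, push and grip.
It also fails if it takes over 42 s, if anything falls off the work surface, if the arm or the gripper's body presses on something with over 40 N, if the wrist force passes 120 N, or if a joint passes its speed limit or range.

## Working session

There is one attempt and no reset: what is moved stays moved. The work goes in short steps, each a Python script; the robot and the scene stay as the last script left them, time stands still between calls to the robot, and variables do not carry over. Pictures are saved under pics/ and viewed, and the job is handed in when it is done.

```bash
ls; mkdir -p pics
cat > h.py <<'E'
import numpy as np, cv2
from scipy.spatial.transform import Rotation as R
from rig import bot
def cam(n):
    c=bot.read_camera(n); return c
def pts(c):
    d=c["depth"]; h,w=d.shape; f=h/2/np.tan(np.radians(c["fovy"])/2)
    v,u=np.mgrid[:h,:w]
    P=np.stack([(u-c["cx"])/f*d,(v-c["cy"])/f*d,d],-1)
    q=c["attitude"]; r=R.from_quat([q[1],q[2],q[3],q[0]])
    W=r.apply(P.reshape(-1,3)).reshape(P.shape)+np.array(c["eye"])
    W[d==0]=np.nan
    return W
E
python3 - <<'E'
from h import *
s=bot.read_state(); print(s)
for n in("scene","top"):
    c=cam(n); cv2.imwrite(f"pics/{n}0.png",c["image"]); np.savez(f"{n}0.npz",W=pts(c),im=c["image"]); print(n,c["fovy"],c["eye"],c["attitude"],c["cx"],c["cy"])
E
```

```text
pics
{'clock': 0.0, 'joint_positions': array([-1.35360023e+00,  3.00474024e-01,  1.52161731e+00, -1.44434847e-05,
        1.32068766e+00, -6.66217067e-02]), 'qvel': array([ 5.74601118e-05,  6.17881968e-04, -1.00472807e-03,  5.04042068e-04,
        2.98156651e-04,  5.23492823e-06]), 'effort': array([ 1.04854957e-03, -5.43502092e+01, -3.61790586e+01, -3.95857069e-05,
        4.11465662e-03, -2.65501916e-05]), 'ee_pos': array([ 153.94719123, -527.78387861,  249.70436887]), 'tool_rot': array([ 0.5659608 , -0.56542143,  0.42457756, -0.423935  ]), 'ft_force': array([ 0.50809961, -0.46830768,  0.07155306]), 'moment': array([ 0.06065735,  0.02679945, -0.00057342]), 'grip_width': 85.660797503295}
scene 49.53592363812463 [133.26033414 430.34192965 890.21871751] [ 0.0943751  -0.25002213  0.88904525 -0.37172681] 262.39124152341833 189.25004919453323
top 51.18233724791327 [ 488.39441639 -274.56874512 1007.64480844] [-0.02168442  0.71513176 -0.69825766  0.02350747] 252.33876005646195 185.97014795899
```

View pics/top0.png

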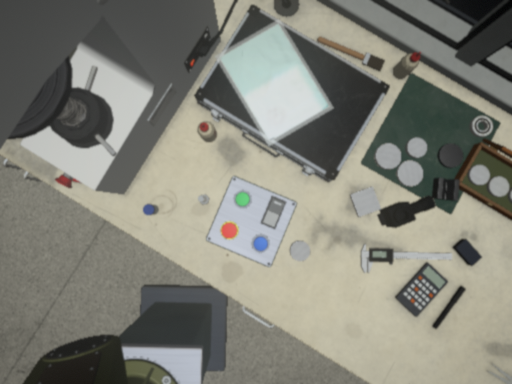

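View pics/scene0.png

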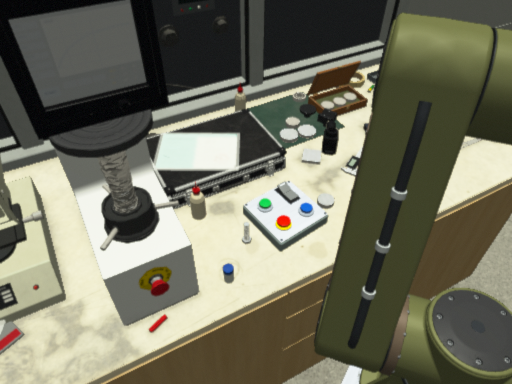

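The top view shows the box centred near pixel (252,222), with green at (242,199), red (230,230), blue (261,243) and the rocker (273,211). I'll zoom in and measure.

Run:
```python
from h import *
for n,(a,b,c_,d) in {"top":(165,280,190,325),"scene":(170,255,230,345)}.items():
    z=np.load(n+"0.npz"); im=z["im"]; W=z["W"]
    cv2.imwrite(f"pics/{n}0z.png",cv2.resize(im[a:b,c_:d],None,fx=5,fy=5,interpolation=cv2.INTER_CUBIC))
    hsv=cv2.cvtColor(im,cv2.COLOR_BGR2HSV).astype(int)
    m0=np.zeros(im.shape[:2],bool); m0[a:b,c_:d]=1
    H,S,V=hsv[...,0],hsv[...,1],hsv[...,2]
    for k,m in dict(green=(H>45)&(H<85)&(S>120),blue=(H>100)&(H<130)&(S>120),red=((H<8)|(H>172))&(S>150)).items():
        m=m&m0
        nl,l,st,ce=cv2.connectedComponentsWithStats(m.astype(np.uint8)); 
        for i in range(1,nl):
            if st[i,4]>40:
                p=W[l==i]; print(n,k,st[i,4],ce[i].round(1),np.nanmedian(p,0).round(1),np.nanmean(p,0).round(1),np.nanpercentile(p[:,2],[5,95]).round(1))
    # box outline: points with z 35..75
    m=m0&(W[...,2]>40)&(W[...,2]<72)
    nl,l,st,ce=cv2.connectedComponentsWithStats(m.astype(np.uint8)); i=1+st[1:,4].argmax()
    print(n,"box",st[i],ce[i], cv2.minAreaRect(W[l==i][:,:2].astype(np.float32)), np.nanmedian(W[l==i][:,2]))
```

```text
top green 94 [241.9 198.8] [ 517.7 -252.6   62.8] [ 518.1 -252.4   62.7] [59.8 65.4]
top blue 129 [260.2 243.4] [ 415.3 -297.5   62.8] [ 414.7 -297.8   62.8] [60.3 65.4]
top red 62 [225.2 231.5] [ 439.3 -214.8   62.9] [ 440.6 -215.2   62.9] [60.5 66. ]
top box [ 206  176   91   90 4821] [251.15764364 220.61522506] ((467.30072021484375, -275.853759765625), (168.7623748779297, 168.56271362304688), 68.49413299560547) 45.48773635405121
scene green 82 [264.7 202.9] [ 515.7 -247.7   62.2] [ 515.6 -247.8   62.2] [59.2 64.8]
scene blue 88 [306.  207.3] [ 411.9 -292.4   62.4] [ 412.4 -292.9   62.5] [59.8 64.9]
scene red 106 [283.3 220.5] [ 441.8 -218.9   62.5] [ 441.8 -218.9   62.6] [60.4 65. ]
scene box [ 244  181   84   63 2750] [285.10472727 210.80072727] ((464.15643310546875, -271.108154296875), (170.2599334716797, 169.6892852783203), 68.31761169433594) 45.312576242156524
```

View pics/top0z.png

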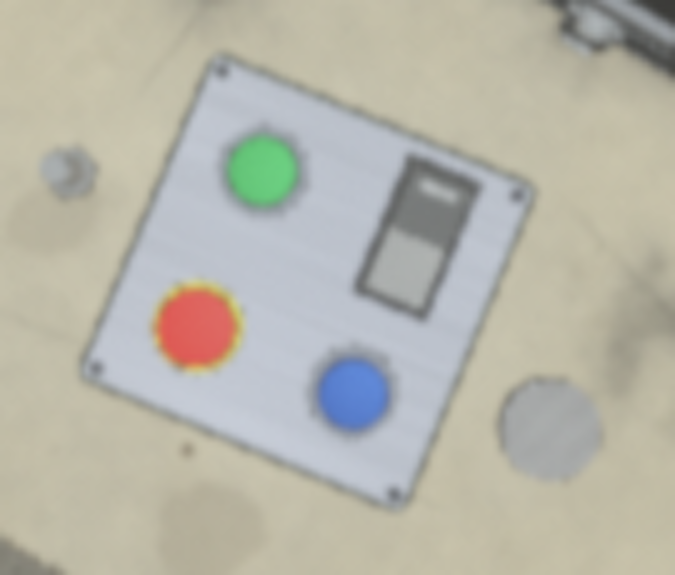

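View pics/scene0z.png

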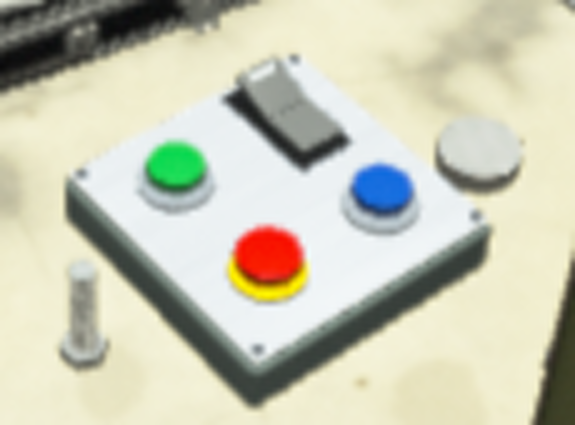

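Both views agree within about 5 mm: box centre ≈ (466,-273.5) and yaw ≈ -21.6°, with the white bar on the far (+x) end. Next I'll fit the four control points, check the collar height, close the gripper and check the inverse kinematics.

```bash
cat >> h.py <<'E'
yaw=np.radians(-21.6); C=np.array([465.7,-273.5])
ex=np.array([np.cos(yaw),np.sin(yaw)]); ey=np.array([-ex[1],ex[0]])
P=dict(green=C+40*ex+40*ey,red=C-40*ex+40*ey,blue=C-40*ex-40*ey,rocker=C+60*ex-40*ey)
# tool y down, tool x along -+ey (jaws across the rocker), tool z = x cross y
def att(sgn):
    x=np.r_[sgn*ey,0]; y=np.array([0,0,-1.]); z=np.cross(x,y)
    q=R.from_matrix(np.c_[x,y,z]).as_quat(); return np.r_[q[3],q[:3]]
E
python3 - <<'E'
from h import *
print({k:v.round(1) for k,v in P.items()}, bot.tip_reach)
for n in("top","scene"):
    W=np.load(n+"0.npz")["W"]
    m={"top":dict(green=(517.9,-252.5),blue=(415,-297.6)),"scene":dict(green=(515.7,-247.7),blue=(412.2,-292.6))}[n]
    for k,c in m.items():
        r=np.hypot(W[...,0]-c[0],W[...,1]-c[1])
        for a,b in((0,14),(17.5,21.5),(25,30)):
            s=(r>a)&(r<b); print(n,k,(a,b),s.sum(),np.nanpercentile(W[s][:,2],[10,50,90]).round(1))
    # white-bar vs other half height, in box frame shifted per camera
    cc=np.array({"top":(467.3,-275.9),"scene":(464.2,-271.1)}[n]); d=W[...,:2]-cc; u=d@ex; v=d@ey
    for u0 in(15,20,30,40,50,60,67): 
        s=(abs(u-u0)<4)&(abs(v+40)<10); print(n,"u",u0,s.sum(),np.nanmedian(W[s][:,2]).round(1))
q0=bot.read_state()["tool_rot"]; print(R.from_quat(np.r_[q0[1:],q0[0]]).as_matrix().round(2))
for s in(1,-1):
    print(s,[None if bot.ik(np.r_[P[k],z],att(s)) is None else bot.ik(np.r_[P[k],z],att(s)).round(2) if hasattr(bot.ik(np.r_[P[k],z],att(s)),'round') else bot.ik(np.r_[P[k],z],att(s)) for k,z in(("rocker",110),("blue",75),("green",75))])
bot.move_gripper(0,20); s=bot.read_state(); print(s["grip_width"],s["clock"],bot.tip_reach,s["ee_pos"],s["ft_force"])
E
```

```text
{'green': array([ 517.6, -251. ]), 'red': array([ 443.2, -221.6]), 'blue': array([ 413.8, -296. ]), 'rocker': array([ 506.8, -332.8])} 19.0
top green (0, 14) 109 [60.6 62.8 64.7]
top green (17.5, 21.5) 76 [45.1 49.7 51.3]
top green (25, 30) 147 [42.8 44.7 46.8]
top blue (0, 14) 111 [60.8 62.7 64.8]
top blue (17.5, 21.5) 79 [47.4 49.4 51.4]
top blue (25, 30) 150 [42.7 44.9 46.9]
top u 15 29 58.1
top u 20 28 58.1
top u 30 29 58.0
top u 40 29 57.8
top u 50 30 60.6
top u 60 30 65.4
top u 67 28 67.2
scene green (0, 14) 76 [50.4 61.8 64. ]
scene green (17.5, 21.5) 51 [42.9 47.9 51.3]
scene green (25, 30) 68 [42.5 44.  46.3]
scene blue (0, 14) 77 [49.7 62.3 64.2]
scene blue (17.5, 21.5) 53 [42.5 48.6 51.6]
scene blue (25, 30) 66 [42.8 45.  46.6]
scene u 15 20 57.4
scene u 20 15 57.4
scene u 30 16 57.4
scene u 40 18 57.0
scene u 50 15 60.3
scene u 60 19 64.7
scene u 67 15 66.1
[[ 0.28 -0.    0.96]
 [-0.96  0.    0.28]
 [-0.   -1.    0.  ]]
1 [array([-0.64,  0.57,  1.49, -0.  ,  1.09, -1.84]), array([-0.69,  0.43,  1.79, -0.  ,  0.91, -1.89]), array([-0.52,  0.55,  1.6 , -0.  ,  0.99, -1.71])]
-1 [array([-0.64,  0.57,  1.49, -0.  ,  1.09,  1.31]), array([-0.69,  0.43,  1.79, -0.  ,  0.91,  1.25]), array([-0.52,  0.55,  1.6 , -0.  ,  0.99,  1.43])]
0.009310114749904685 0.8667 19.0 [ 154.01066281 -527.98550898  250.28880224] [-0.47191174 -0.45481319  0.486015  ]
```

The heights match the given figures: caps at 63, collars about 50 (so they won't obstruct), and the barred half sloping up to 65 at its press point. Moving above the rocker to check alignment.

Run:
```python
from h import *
a=att(-1)
bot.move_to(np.r_[P["rocker"],200],a)
bot.servo_line(np.r_[P["rocker"],105],speed=80)
s=bot.read_state(); print(s["clock"],s["ee_pos"],s["ft_force"])
ims=[]
for n in("scene","top"):
    c=cam(n); W=pts(c); np.savez(n+"1.npz",W=W,im=c["image"])
    im=c["image"]
    sl={"top":(slice(150,290),slice(180,340)),"scene":(slice(120,260),slice(220,380))}[n]
    ims.append(cv2.resize(im[sl],None,fx=2.5,fy=2.5,interpolation=cv2.INTER_CUBIC))
cv2.imwrite("pics/r1.png",np.hstack(ims))
```

```text
3.7083 [ 506.9708154  -332.92134845  105.57106269] [-0.23765677 -0.27007048 -0.94083686]
```

View pics/r1.png

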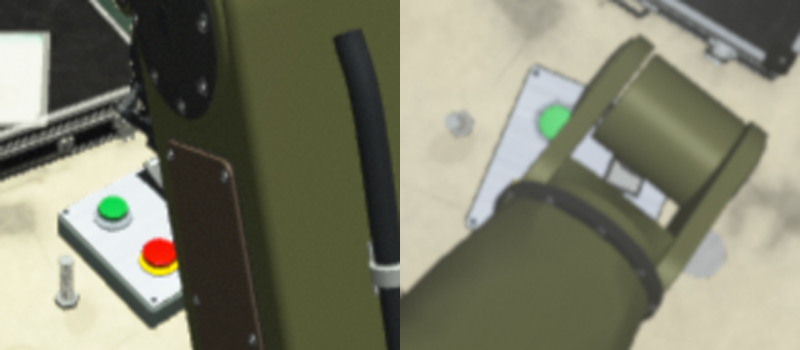

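The arm hides the tool in both views, so I'll rely on calibration and contact forces and heights. Pressing the rocker now.

Run:
```python
from h import *
for z in (92,89,86,83,80,78,76,74):
    h=bot.servo_line(np.r_[P["rocker"],z],speed=15,until_force=12)
    s=bot.read_state(); print(z,h,s["ee_pos"].round(2),s["ft_force"].round(1),s["clock"])
    if h or -s["ft_force"][2]>15 or s["ft_force"][2]>15: break
```

```text
92 False [ 506.81 -332.8    92.11] [0.5 0.4 0.4] 4.825
89 False [ 506.71 -332.74   88.86] [-0.3 -0.7  0.2] 5.175
86 False [ 506.71 -332.76   85.91] [-0.2  0.5 -0.4] 5.525
83 False [ 506.69 -332.73   82.83] [0.2 0.  0.2] 5.875
80 False [ 506.64 -332.69   79.78] [-0.3  0.5  0.3] 6.225
78 False [ 506.66 -332.71   77.79] [-0.2 -0.3 -0.3] 6.5083
76 True [ 506.79 -332.81   76.99] [-3.2  1.4  8.8] 6.7167
```

Run:
```python
from h import *
bot.servo_line(np.r_[P["rocker"],75.5],speed=10,until_force=12)
s=bot.read_state(); print(s["ee_pos"].round(2),s["ft_force"].round(1),s["clock"])
bot.servo_line(np.r_[P["rocker"],110],speed=80)
bot.servo_line(np.r_[P["blue"],110],speed=120)
s=bot.read_state(); print(s["ee_pos"].round(2),s["ft_force"].round(1),s["clock"])
ims=[]
for n in("scene","top"):
    c=cam(n); W=pts(c); np.savez(n+"2.npz",W=W,im=c["image"])
    im=c["image"]
    sl={"top":(slice(150,290),slice(180,340)),"scene":(slice(120,260),slice(220,380))}[n]
    ims.append(cv2.resize(im[sl],None,fx=2.5,fy=2.5,interpolation=cv2.INTER_CUBIC))
    cc=np.array({"top":(467.3,-275.9),"scene":(464.2,-271.1)}[n]); d=W[...,:2]-cc; u=d@ex; v=d@ey
    for u0 in(15,20,30,40,50,60,67): 
        q=(abs(u-u0)<4)&(abs(v+40)<10)&(W[...,2]<90); print(n,"u",u0,q.sum(),np.nanmedian(W[q][:,2]).round(1))
cv2.imwrite("pics/r2.png",np.hstack(ims))
```

```text
[ 506.85 -332.86   76.84] [-6.7  4.2 15.8] 6.9667
[ 414.22 -296.17  110.02] [-0.   0.4 -0.8] 8.5333
scene u 15 31 62.3
scene u 20 17 63.3
scene u 30 10 62.2
scene u 40 10 57.8
scene u 50 13 57.0
scene u 60 13 57.8
scene u 67 16 57.4
top u 15 30 66.9
top u 20 30 64.8
top u 30 28 62.7
top u 40 29 57.5
top u 50 29 58.3
top u 60 29 57.9
top u 67 30 57.9
```

View pics/r2.png

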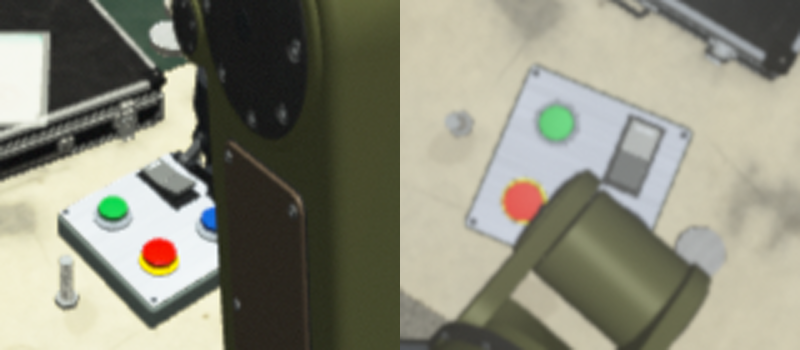

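The rocker is fully on: in both cameras the barred half is level at about 58 mm and the other half is raised. Next is the blue button, with contact expected at TCP z ≈ 82 and the stop at 75.

Run:
```python
from h import *
bot.servo_line(np.r_[P["blue"],85],speed=50)
for z in (80,78,76,75,74,73):
    h=bot.servo_line(np.r_[P["blue"],z],speed=15,until_force=14)
    s=bot.read_state(); print(z,h,s["ee_pos"].round(2),s["ft_force"].round(1),s["clock"])
    if h or abs(s["ft_force"][2])>15: break
```

```text
80 False [ 413.79 -295.98   80.01] [-0.3  0.3  0.7] 9.7667
78 False [ 413.74 -295.94   77.87] [1.1 0.2 0.3] 10.05
76 False [ 413.7  -295.87   75.77] [0.1 0.6 0.6] 10.3333
75 False [ 413.74 -295.91   75.06] [-2.6  1.5  4.6] 10.5833
74 False [ 413.78 -295.98   74.9 ] [-7.1  5.2 17.7] 10.8333
```

Run:
```python
from h import *
bot.servo_line(np.r_[P["blue"],115],speed=80)
bot.servo_line(np.r_[P["green"]+30*ex,115],speed=120)
s=bot.read_state(); print(s["ee_pos"].round(2),s["ft_force"].round(1),s["clock"])
ims=[]
for n in("scene","top"):
    c=cam(n); W=pts(c); np.savez(n+"3.npz",W=W,im=c["image"])
    im=c["image"]
    sl={"top":(slice(150,290),slice(180,340)),"scene":(slice(120,260),slice(220,380))}[n]
    ims.append(cv2.resize(im[sl],None,fx=2.5,fy=2.5,interpolation=cv2.INTER_CUBIC))
    cc=np.array({"top":(467.3,-275.9),"scene":(464.2,-271.1)}[n]); d=W[...,:2]-cc; u=d@ex; v=d@ey
    for k,u0,v0 in(("blue",-40,-40),("red",-40,40),("green",40,40)): 
        q=(np.hypot(u-u0,v-v0)<12)&(W[...,2]<90); print(n,k,q.sum(),np.nanmedian(W[q][:,2]).round(1) if q.any() else None)
cv2.imwrite("pics/r3.png",np.hstack(ims))
```

```text
[ 545.12 -262.24  114.99] [ 0.5 -0.4  0.6] 12.7833
scene blue 0 None
scene red 1 45.6
scene green 46 62.7
top blue 82 56.1
top red 0 None
top green 19 62.9
```

View pics/r3.png

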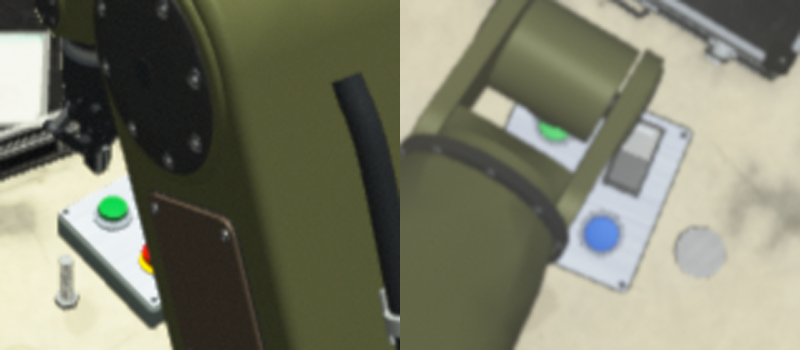

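Blue reads 56.1 mm (63 − 7), so it is fully in, and green is still out at 62.8. The rocker is still on. Now I'll press green and hold it.

Run:
```python
from h import *
bot.servo_line(np.r_[P["green"],115],speed=60)
bot.servo_line(np.r_[P["green"],85],speed=50)
for z in (80,78,76,75,74,73.7):
    h=bot.servo_line(np.r_[P["green"],z],speed=15,until_force=20)
    s=bot.read_state(); print(z,h,s["ee_pos"].round(2),s["ft_force"].round(1),s["clock"])
    if h or abs(s["ft_force"][2])>18: break
bot.dwell(1.0)
s=bot.read_state(); print(s["ee_pos"].round(2),s["ft_force"].round(1),s["clock"])
```

```text
80 False [ 517.86 -251.16   80.26] [ 1.5 -0.9  2.1] 14.7667
78 False [ 517.79 -251.14   78.15] [ 2.  -0.6  3.7] 15.05
76 False [ 517.81 -251.15   76.14] [ 2.6 -0.4  5.3] 15.3333
75 False [ 517.79 -251.15   75.2 ] [ 1.3 -1.5  5.7] 15.5833
74 False [ 517.85 -251.18   74.92] [-1.5  1.3 13.8] 15.8333
73.7 False [ 517.86 -251.18   74.9 ] [-2.6  2.4 17. ] 16.0833
[ 517.86 -251.18   74.87] [-3.6  0.9 16.3] 17.0833
```

Green is against its stop: TCP 74.9, steady 16 N, well above the 6 N spring. One last picture while holding.

Run:
```python
from h import *
ims=[]
for n in("scene","top"):
    c=cam(n); im=c["image"]; W=pts(c)
    sl={"top":(slice(110,290),slice(130,330)),"scene":(slice(130,310),slice(180,380))}[n]
    ims.append(cv2.resize(im[sl],None,fx=2,fy=2,interpolation=cv2.INTER_CUBIC))
    cc=np.array({"top":(467.3,-275.9),"scene":(464.2,-271.1)}[n]); d=W[...,:2]-cc; u=d@ex; v=d@ey
    for k,u0,v0 in(("blue",-40,-40),("red",-40,40),("rock",60,-40)): 
        q=(np.hypot(u-u0,v-v0)<10)&(W[...,2]<90); print(n,k,q.sum(),np.nanmedian(W[q][:,2]).round(1) if q.any() else None)
cv2.imwrite("pics/r4.png",np.hstack(ims))
s=bot.read_state(); print(s["ee_pos"].round(2),s["ft_force"].round(1),s["clock"])
```

```text
scene blue 0 None
scene red 0 None
scene rock 0 None
top blue 58 56.2
top red 0 None
top rock 51 58.0
[ 517.84 -251.16   74.86] [-3.3  0.9 17.1] 17.1833
```

View pics/r4.png

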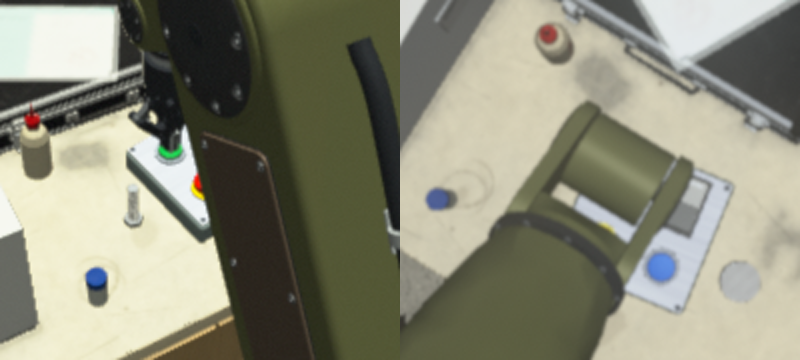

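The fingertips sit on the green button (left picture, ≈(172,150)). The bolt (133,205), vial (96,280), bottle (36,145) and round block (right picture, (740,281)) all stand where they were. Handing in.

```bash
python3 -c "
from h import *
bot.finish_job(); s=bot.read_state(); print(s['ee_pos'],s['ft_force'],s['clock'])"
```

```text
the job is handed in; nothing more can be done
the job is handed in; nothing more can be done
```

I set the rocker, the blue button and the green button in that order, with the fingers closed, and handed the job in at about 17 s while still holding green.

- **Rocker:** fully on. The barred half reads 58.0 mm and lies level, with the other half raised.
- **Blue:** fully in. Its cap reads 56.2 mm against 63 mm when out.
- **Green:** against its stop. The fingertips are at 55.9 mm with a steady 16–17 N, against the 6 N spring. Before its turn it was still out, at 62.8 mm.
- **Red:** not touched. The tool was never lowered over it, but the arm hid it in the last pictures, so its height was not re-measured.
- **Loose items:** the bolt, vial, bottle and round block looked unmoved in the last picture. I did not look at the square block again at the end; the arm never went low near it.

The two cameras disagreed by up to about 5 mm on the box position. I used the average, and the contact heights agreed with it.

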